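# Tip the marble offcuts through the flap of the offcut bin

### The arm

A 7-joint arm with a two-finger parallel gripper is mounted at the origin on the work surface. World frame = base frame: x ahead of the robot, y to its left, z up, the work surface at z = 0. Lengths are in m, angles in rad, forces in N, time in s.
With the tool pointing down it reaches from about 0.425 to 1.025 m from the base axis. Payload 3.6 kg.
Tool frame: the origin (TCP) lies between the finger pads; the fingertips stand env.nose_length ahead of it and the grasp point (between the pads) lies 8 mm behind it (env.nose_length is the distance from the TCP to the fingertips, in m); z points along the fingers, y is the line along which they close (so a half turn about z gives the same grasp; the last joint's range is limited). The gripper opens to 85 mm and grips with 20 to 120 N. Pads are 22 mm wide; open, the fingers measure 114 mm over their backs; the gripper's body (76 mm by 85 mm) begins 54 mm behind the grasp point. The pads swing forward as they close: fully open they stand 13 mm farther back than shut.
Start: joints at [1.016, 0.591, 0.048, 1.609, -0.033, 0.943, -0.034], TCP at [0.322, -0.649, 0.242] pointing down, gripper open.
Joint ranges: [-2.69, 2.69], [-0.47, 2.24], [-1.27, 1.36], [0.19, 2.51], [-1.53, 4.68], [0.08, 2.07], [-3.09, 3.09]. Speed limits (rad/s): [2.57, 2.57, 3.14, 3.14, 3.14, 3.14, 3.14].

### API

Orientations are given as a 3x3 rotation matrix whose columns are the frame's x, y, z axes.
In Python, from workcell import env gives the robot as it stands.
- The arm moves only by the tool jog_arm, never from a script. Its argument "targets" is a list of rows, each a list of 7 numbers: the shift along the tool's x, y, z as a fraction of full scale, then the turn, a rotation vector about the tool's x, y, z as a fraction of full scale, then the opening, from -1 (shut) to 1 (fully open). In form: [[tx, ty, tz, wx, wy, wz, gripper], ...]. A call has 1 to 8 rows; each row is the pose to reach, as a shift and turn from the pose commanded when the call began, along the tool's axes at that moment; what a row does not reach only later rows make up. Full scale, the value 1, is 0.5 m for a shift and 90 degrees for a turn. A row lasts 1/12 s, in which the tool goes at most 41.7 mm and 7.16 degrees, less where a joint would pass 70% of its speed; a pose out of reach is approached as far as the arm can. A call with a number of a shift or a turn outside -1 to 1 is refused whole. A call with a gripper value outside its range is refused whole. The fingers move at their own pace and stop on an object; "grip_force" is the grip in N (left out, the last holds). Time passes only in rows, so rows that repeat a pose let the fingers close. It gives the time, the measured TCP pose, the force, the opening and the grip force at its end, in the units of the state.
- env.state(): the state, without advancing time (a new reading comes with each control period).
- env.snapshot(name): name is "side" or "top"; returns the picture (420x560x3 uint8, red, green, blue); there is no depth.
- env.camera_params(name): a dict with "fx", "fy", "cx", "cy" (pixels), "xyz" and "rotation" of the camera in the world. Camera axes: x right, y up, looking along -z (the intrinsics and any distortion apply to the point x, -y, -z); pixel columns grow to the right and rows downward; lengths in m; the calibration is good to about 2 mm. A picture is of the moment at which its call begins. camera_params takes no time and is no camera call.
- env.hand_in(): hands the job in; it is judged then, once.
The state is a dict: "time": time; "qpos": joint angles; "joint_velocities": joint speeds; "tau": joint torques, N m; "tcp_pos": TCP position; "orientation": TCP orientation; "contact_force": force on the tool from outside, world axes, zero at the start; "wrist_torque": the same for the moment, N m; "width": finger opening in m; "finger_force": force on a finger pad.
Only numpy, scipy, OpenCV 4.12 (cv2) and the standard library are available. Lean on these libraries where they do the work, as an engineer would, in place of code of your own. Each camera call takes 0.05 s, during which the arm holds its last target. There are 200 camera calls.

### The job

Take the grey metal scoop with the red grip, push the bin's yellow spring flap open with the scoop's lip (the gripper itself must not touch the bin) and tip both white marble offcuts through it into the bin. Then take the scoop out so that the flap springs shut, and set the scoop down gently, upright, on the bench. Leave the blue-gripped scoop with the dark granite where it is.

Things in the scene. Friction and masses are not known exactly. Their poses are not given: they have to be found in the camera images.
- scoop: Grey metal scoop, about 220 g, with the marble in it. Pan 110 (x) x 76 (y) mm, 3 mm sheet, walls 30 to 36 high, open at the front: the lip, at x = -55, z = 0. Origin: centre of the underside, z up. Red upright grip behind the pan: x 55 to 85, 16 thick (y), z 18 to 98 mm; pinch it from above, fingers closing along y. Stands left or right of the bin, lip roughly to the robot's right.
- marble_a: First white marble offcut, an irregular block about 28 x 22 x 17 mm, 25 g; origin at the centre of its underside. It starts on the floor of the red-gripped scoop, towards the back. It slides on the sheet metal once the slope passes about 18 to 26 degrees; 45 degrees or more empties the scoop.
- marble_b: Second white marble offcut, an irregular block about 28 x 22 x 17 mm, 25 g; origin at the centre of its underside. It starts on the floor of the red-gripped scoop, towards the back. It slides on the sheet metal once the slope passes about 18 to 26 degrees; 45 degrees or more empties the scoop.
- bin: Fixed hollow plywood bin 170 (x) x 190 (y) x 140 mm high, grey top. Origin: centre of the underside, z up, -x roughly to the robot's right (yaw 66 to 112 deg). Mid-top a slot 90 (x) x 110 (y) mm with a yellow flap, 3 mm below the top, hinged on the robot's left (x = +45 mm, beside a black strip).
- flap (a joint): Angle of the yellow spring flap, rad: 0 shut (level), growing as it is pushed down into the bin, up to 1.2. Its free edge is on the -x side of the bin, so come from the +x side, lip to -x, and press beyond the hinge: stones slide off the lip and down the flap. The spring shuts it by itself; pushing it down 45 mm from the hinge takes about 2 N to start and 4 to 5 N at 0.9 rad.
- blue_scoop: The other scoop, with a blue grip and two dark granite offcuts in it, across the bin from the red-gripped one; leave it alone. Same shape and origin as the red-gripped one.

How it is judged:
By the outcome, as a careful person would: the job done as asked, in the order asked, and still so for the second after the job is handed in, with the robot touching nothing.
It also fails if it takes over 61 s, if anything falls off the work surface, if the arm or the gripper's body presses on something with over 40 N, if the wrist force passes 120 N, or if a joint passes its speed limit or range.

## Working session

There is one attempt and no reset: what is moved stays moved. The work goes in short steps, Python scripts to look and compute and a tool call to move; the robot and the scene stay as the last step left them, time stands still between calls to the robot, and variables do not carry over. Pictures are saved under pics/ and viewed, at most 10 in all, crops included, and the job is handed in when it is done.

Besides the shell and the picture viewer there is one more tool, called after "Request:" as name(argument=value, ...), one argument or row to a line, values as JSON. jog_arm: Moves the arm, as the interface text tells. Shift numbers are shares of 0.5 m and turn numbers shares of 90 degrees, none past 1 either way. Its arguments: {"type":"object","properties":{"targets":{"type":"array","items":{"type":"array","items":{"type":"number","minimum":-1,"maximum":1}}},"grip_force":{"type":"number"}},"required":["targets"]}

```bash
ls; mkdir -p pics; python3 - <<'E'
from workcell import env
import cv2,json
for n in("side","top"):
    im=env.snapshot(n); cv2.imwrite(f"pics/{n}0.png",im[:,:,::-1]); print(n,env.camera_params(n))
s=env.state();print(s);print(env.nose_length)
E
```

```text
pics
side {'fx': 527.8033772209405, 'fy': 527.8033772209405, 'cx': 280.6091666939785, 'cy': 207.60403989368754, 'xyz': array([-0.00886393,  0.81851066,  0.73375303]), 'rotation': array([[-0.83147862,  0.28744934, -0.47541159],
       [-0.55537376, -0.45203359,  0.69801549],
       [-0.01425792,  0.84441608,  0.53549808]])}
top {'fx': 421.0216077045057, 'fy': 421.0216077045057, 'cx': 282.4313878703289, 'cy': 212.47094794697878, 'xyz': array([0.34187904, 0.0178203 , 1.02791459]), 'rotation': array([[-0.00633256,  0.98083554, -0.19473455],
       [-0.99983669, -0.00950669, -0.01536954],
       [-0.01692627,  0.19460542,  0.98073556]])}
{'time': 0.1, 'qpos': array([ 1.01651522,  0.59204881,  0.04832811,  1.60971251, -0.03329283,
        0.94269642, -0.03370034]), 'joint_velocities': array([-0.00117332, -0.00095948, -0.00138855, -0.0026685 , -0.00057156,
        0.00089596, -0.0006165 ]), 'tau': array([ 4.35565424e-03, -5.49999869e+01,  1.55333865e+00, -1.98826575e+01,
        9.74137365e-03,  3.86808068e-03, -1.25751305e-05]), 'tcp_pos': array([ 0.32203826, -0.64873295,  0.24123346]), 'orientation': array([[ 8.95676961e-01,  4.44704069e-01, -1.03553128e-03],
       [ 4.44705254e-01, -8.95675201e-01,  1.78086950e-03],
       [-1.35539775e-04, -2.05558999e-03, -9.99997878e-01]]), 'contact_force': array([-0.626879  ,  0.35379162, -0.35504641]), 'wrist_torque': array([-0.01778994, -0.02095319,  0.02392125]), 'finger_force': 0.0, 'width': 0.08524801250170987}
0.011
```

View pics/side0.png

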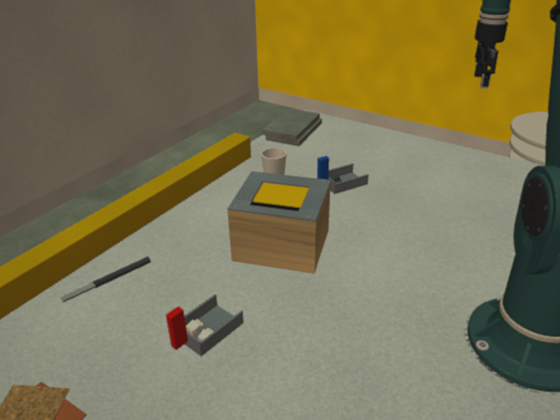

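View pics/top0.png

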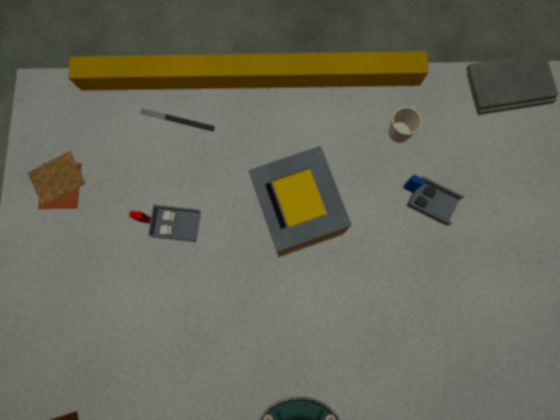

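The side view shows the red grip at (177,328), its pan to the right with two stones at (200,330), and the bin top at (280,195). The top view shows the grip at (139,216), the pan over 150–200 × 205–240, the yellow flap at (299,197) with the black strip on its left, and the blue scoop at (435,200). Next I'll measure these.

```bash
cat > h.py <<'E'
import numpy as np, cv2
from workcell import env
def ray(n,uv):
    p=env.camera_params(n); d=np.array([(uv[0]-p['cx'])/p['fx'],-(uv[1]-p['cy'])/p['fy'],-1.])
    return p['xyz'],p['rotation']@d
def onz(n,uv,z):
    o,d=ray(n,uv); return o+d*(z-o[2])/d[2]
def tri(a,b):
    (o1,d1),(o2,d2)=ray("top",a),ray("side",b)
    s=np.linalg.lstsq(np.c_[d1,-d2],o2-o1,rcond=None)[0]
    p,q=o1+d1*s[0],o2+d2*s[1]; return (p+q)/2,np.linalg.norm(p-q)
def proj(n,X):
    p=env.camera_params(n); c=p['rotation'].T@(np.asarray(X)-p['xyz'])
    return p['cx']+p['fx']*c[0]/-c[2], p['cy']-p['fy']*c[1]/-c[2]
def mask(im,lo,hi):
    return cv2.inRange(cv2.cvtColor(im,cv2.COLOR_RGB2HSV),lo,hi)
def big(m,k=1):
    c,_=cv2.findContours(m,cv2.RETR_EXTERNAL,cv2.CHAIN_APPROX_NONE); return sorted(c,key=cv2.contourArea)[-k:]
E
python3 - <<'E'
from h import *
np.set_printoptions(precision=4,suppress=True)
I={n:cv2.imread(f"pics/{n}0.png")[:,:,::-1].copy() for n in("top","side")}
cen={}
for n,im in I.items():
    m=mask(im,(0,200,90),(4,255,255)); 
    if n=="top": m[:, :100]=0; m[300:]=0
    else: m[380:]=0
    c=big(m)[0]; M=cv2.moments(c); cen[n]=(M['m10']/M['m00'],M['m01']/M['m00']); print(n,cen[n],cv2.minAreaRect(c),cv2.contourArea(c))
print("grip",tri(cen["top"],cen["side"]))
# bin flap & top
im=I["top"]; y=mask(im,(18,180,120),(32,255,255)); y[:120]=0
c=big(y)[0]; r=cv2.boxPoints(cv2.minAreaRect(c)); P=np.array([onz("top",u,.137) for u in r]); print("flap",r,P,P.mean(0),np.linalg.norm(np.diff(P,axis=0),axis=1))
hsv=cv2.cvtColor(im,cv2.COLOR_RGB2HSV); print(hsv[165,265],hsv[230,282],hsv[222,175],hsv[300,300],hsv[245,290],hsv[205,276])
mos=np.hstack([cv2.resize(im[195:250,120:210],(400,244),interpolation=cv2.INTER_CUBIC),cv2.resize(im[140:260,240:360],(400,400))[:244*1+156]][:1]+[cv2.resize(I["side"][290:360,160:250],(400,311),interpolation=cv2.INTER_CUBIC)[:244]])
cv2.imwrite("pics/mos.png",np.vstack([mos,np.hstack([cv2.resize(im[140:260,240:360],(350,350)),cv2.resize(I["side"][165:275,220:335],(450,350))])])[:,:,::-1])
E
```

```text
top (135.6228956228956, 214.44781144781143) ((135.5, 214.5), (5.0, 11.0), 90.0) 49.5
side (172.81451612903226, 323.51523297491036) ((172.206787109375, 327.14166259765625), (14.166297912597656, 39.96443176269531), 9.211027145385742) 186.0
grip (array([0.5284, 0.3728, 0.0736]), np.float64(0.0037307088410401864))
flap [[272.5383 181.6062]
 [309.6841 168.2337]
 [325.8102 213.0283]
 [288.6643 226.4008]] [[ 0.5879  0.053   0.137 ]
 [ 0.6175 -0.0288  0.137 ]
 [ 0.5166 -0.0616  0.137 ]
 [ 0.4882  0.0186  0.137 ]] [ 0.5526 -0.0047  0.137 ] [0.087  0.106  0.0851]
[80 18 86] [94 24 75] [95 20 75] [ 35  22 129] [90 13 76] [30 20 13]
```

View pics/mos.png

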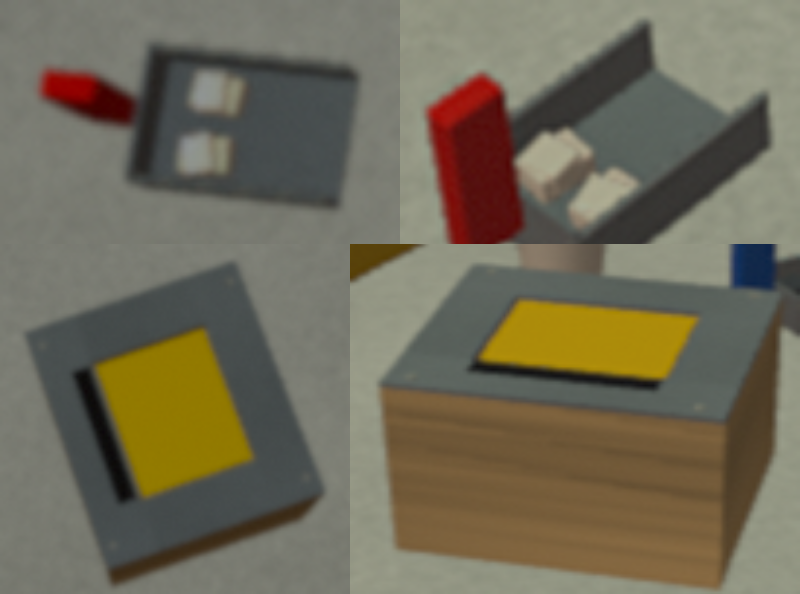

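The mosaic shows the red grip leaning left in the top view because of its height. The pan is turned about 7° with both stones at its back, and the bin is shut with its hinge strip on the left. Now the precise corners.

```bash
python3 - <<'E'
from h import *
np.set_printoptions(precision=4,suppress=True)
I={n:cv2.imread(f"pics/{n}0.png")[:,:,::-1].copy() for n in("top","side")}
cen={}
for n,im in I.items():
    m=mask(im,(0,170,60),(10,255,255))|mask(im,(170,170,60),(180,255,255))
    if n=="top": m[:, :100]=0; m[300:]=0
    else: m[370:]=0
    c=big(m)[0]; M=cv2.moments(c); cen[n]=(M['m10']/M['m00'],M['m01']/M['m00']); print(n,cen[n],cv2.minAreaRect(c),cv2.contourArea(c),cv2.approxPolyDP(c,1.5,True)[:,0].tolist())
print("grip",tri(cen["top"],cen["side"]))
im=I["top"]; g=cv2.cvtColor(im,cv2.COLOR_RGB2GRAY)
m=np.zeros_like(g); m[195:250,146:210]=(g[195:250,146:210]<104)*255
m=cv2.morphologyEx(m,cv2.MORPH_CLOSE,np.ones((5,5)));c=cv2.convexHull(big(m)[0]); r=cv2.boxPoints(cv2.minAreaRect(c)); print("pan",r.tolist())
P=np.array([onz("top",u,.033) for u in r]);print(P,P.mean(0),np.linalg.norm(np.diff(P,axis=0),axis=1),[np.degrees(np.arctan2(*(P[i]-P[i-1])[1::-1])) for i in range(4)])
g2=cv2.inRange(cv2.cvtColor(im,cv2.COLOR_RGB2HSV),(55,8,60),(130,60,110)); g2[:,:235]=0;g2[:,365:]=0;g2[:135]=0;g2[265:]=0
y=mask(im,(18,120,60),(35,255,255)); y[:135]=0
c=big(g2)[0]; q=cv2.boxPoints(cv2.minAreaRect(c)); print("bintop",q.tolist()); P=np.array([onz("top",u,.14) for u in q]);print(P,P.mean(0),np.linalg.norm(np.diff(P,axis=0),axis=1),[np.degrees(np.arctan2(*(P[i]-P[i-1])[1::-1])) for i in range(4)])
E
```

```text
top (139.1929012345679, 216.15895061728392) ((139.31442260742188, 215.9175262451172), (20.20539093017578, 7.716630935668945), 23.96249008178711) 108.0 [[130, 212], [130, 216], [139, 220], [148, 221], [149, 219], [140, 212]]
side (176.6709996904983, 327.3364283503559) ((176.9560089111328, 327.5080261230469), (39.980899810791016, 16.90467643737793), 79.69515228271484) 538.5 [[178, 307], [167, 314], [171, 342], [175, 348], [186, 341], [182, 310]]
grip (array([0.5261, 0.3682, 0.0619]), np.float64(0.004661380877852337))
pan [[143.5, 236.5], [147.21951293945312, 203.02438354492188], [200.8902587890625, 208.98779296875], [197.17074584960938, 242.46340942382812]]
[[0.484  0.3667 0.033 ]
 [0.5661 0.3624 0.033 ]
 [0.5499 0.2308 0.033 ]
 [0.4685 0.2372 0.033 ]] [0.5171 0.2993 0.033 ] [0.0822 0.1325 0.0817] [np.float64(83.19386091996957), np.float64(-3.011870915775343), np.float64(-96.98473030938437), np.float64(175.55433742704525)]
bintop [[248.0554656982422, 169.88356018066406], [322.1746826171875, 143.5832061767578], [350.81329345703125, 224.2920684814453], [276.694091796875, 250.59242248535156]]
[[ 0.6143  0.1067  0.14  ]
 [ 0.6732 -0.0574  0.14  ]
 [ 0.4911 -0.1139  0.14  ]
 [ 0.4362  0.0444  0.14  ]] [ 0.5537 -0.0051  0.14  ] [0.1743 0.1906 0.1676] [np.float64(19.276742234719016), np.float64(-70.28131674567878), np.float64(-162.76119409016886), np.float64(109.11989174456177)]
```

```bash
python3 - <<'E'
from h import *
np.set_printoptions(precision=4,suppress=True)
# rim corners read from the crop (scale 4.444)
S=lambda u,v:(120+u/4.444-.4,195+v/4.436-.4)
bf,bn,lf,ln=[onz("top",S(*p),z) for p,z in(((152,44),.036),((128,181),.036),((357,70),.030),((339,207),.030))]
print(bf,bn,lf,ln,[np.degrees(np.arctan2(*(a-b)[1::-1])) for a,b in((bf,lf),(bn,ln))],np.degrees(np.arctan2(*(bf-bn)[1::-1])),np.linalg.norm(bf-bn),np.linalg.norm(lf-ln),np.linalg.norm(bf-lf))
print("floor lip",onz("top",S(353,80),.003),onz("top",S(336,195),.003))
for yaw in (82,84,86):
  a=np.radians(yaw);ex=np.array([np.cos(a),np.sin(a),0]);ey=np.array([-np.sin(a),np.cos(a),0])
  c=(bf+bn+lf+ln)/4; c[2]=0; e=[]
  pred={k:(proj("top",c+x*ex+y*ey+[0,0,z]),proj("side",c+x*ex+y*ey+[0,0,z])) for k,(x,y,z) in dict(g_bf=(.085,-.008,.098),g_bn=(.085,.008,.098),g_ff=(.055,-.008,.098),g_fn=(.055,.008,.098),g_mid=(.07,0,.058)).items()}
  print(yaw,c,c+.07*ex); [print(k,np.array(v).round(1).tolist()) for k,v in pred.items()]
E
```

```text
[0.5615 0.3451 0.036 ] [0.4861 0.354  0.036 ] [0.5471 0.2337 0.03  ] [0.4718 0.241  0.03  ] [np.float64(82.64952831343464), np.float64(82.79803363888868)] -6.757462819983128 0.07596137473506785 0.07569959166232675 0.11246286688060908
floor lip [0.547  0.2416 0.003 ] [0.482 0.249 0.003]
82 [0.5166 0.2935 0.    ] [0.5264 0.3628 0.    ]
g_bf [[130.8, 209.7], [165.1, 312.4]]
g_bn [[129.4, 216.5], [170.9, 316.7]]
g_ff [[143.7, 211.3], [178.8, 303.3]]
g_fn [[142.3, 218.2], [184.6, 307.5]]
g_mid [[142.6, 217.2], [177.6, 326.6]]
84 [0.5166 0.2935 0.    ] [0.5239 0.3631 0.    ]
g_bf [[130.4, 210.9], [166.0, 313.3]]
g_bn [[129.2, 217.8], [172.1, 317.4]]
g_ff [[143.4, 212.1], [179.4, 303.9]]
g_fn [[142.3, 219.1], [185.5, 307.9]]
g_mid [[142.4, 218.2], [178.5, 327.3]]
86 [0.5166 0.2935 0.    ] [0.5215 0.3633 0.    ]
g_bf [[130.1, 212.2], [167.1, 314.1]]
g_bn [[129.2, 219.1], [173.4, 318.1]]
g_ff [[143.2, 213.0], [180.0, 304.4]]
g_fn [[142.3, 219.9], [186.4, 308.2]]
g_mid [[142.3, 219.2], [179.5, 327.9]]
```

```bash
cat >> h.py <<'E'
from scipy.spatial.transform import Rotation as Ro
def tool(yaw,th):
    "tool x along scoop x (level heading yaw, deg), tool down, tipped lip-down by th deg"
    a=np.radians(yaw); ex=np.array([np.cos(a),np.sin(a),0]); z=np.array([0,0,-1.]); y=np.cross(z,ex)
    ax=np.array([-np.sin(a),np.cos(a),0])   # scoop y
    return Ro.from_rotvec(-np.radians(th)*ax).as_matrix()@np.c_[ex,y,z]
def row(p,R,p0=None,R0=None):
    if p0 is None: s=env.state(); p0,R0=s['tcp_pos'],s['orientation']
    t=R0.T@(np.asarray(p)-p0)/.5; w=Ro.from_matrix(R0.T@R).as_rotvec()/(np.pi/2)
    return np.r_[t,w].round(4).tolist()
E
python3 - <<'E'
from h import *
print(tool(90,30).round(2).tolist())
R=tool(82.8,0); m=(.52,-.12,.30)
print(row(m,tool(60,0)))
print(row((.5255,.363,.26),R,np.array(m),tool(60,0)))
E
```

```text
[[0.0, 1.0, 0.0], [0.87, -0.0, 0.5], [0.5, -0.0, -0.87]]
[0.8249, -0.7713, -0.1161, -0.0013, -0.0003, -0.3733]
[0.8421, -0.4735, 0.08, 0.0, 0.0, -0.2533]
```

Request:
jog_arm(
  targets=[
    [0.41,-0.386,-0.1,0,0,-0.187,1],
    [0.41,-0.386,-0.1,0,0,-0.187,1],
    [0.41,-0.386,-0.1,0,0,-0.187,1],
    [0.41,-0.386,-0.1,0,0,-0.187,1],
    [0.41,-0.386,-0.1,0,0,-0.187,1],
    [0.41,-0.386,-0.1,0,0,-0.187,1],
    [0.41,-0.386,-0.1,0,0,-0.187,1],
    [0.41,-0.386,-0.1,0,0,-0.187,1],
  ],
)

```text
time: 0.77
tcp_pos: [0.4247, -0.3765, 0.2933]
orientation: [[0.72, 0.694, 0.003], [0.694, -0.72, 0.005], [0.005, -0.001, -1.0]]
contact_force: [-0.1, 0.7, -1.2]
width: 0.0855
finger_force: 0.0
```

```bash
python3 - <<'E'
from h import *
s=env.state(); print(s['time'],s['tcp_pos'],s['qpos'].round(2))
print(row((.50,-.03,.29),tool(64,0)),row((.5255,.363,.26),tool(82.8,0),np.array((.50,-.03,.29)),tool(64,0)))
E
```

```text
0.7667 [ 0.42471107 -0.37645265  0.29327955] [ 0.71  0.34 -0.08  1.91  0.03  0.89 -0.19]
[0.5892, -0.3944, 0.0101, -0.0002, -0.0034, -0.2229] [0.7288, -0.2987, 0.06, 0.0, 0.0, -0.2089]
```

Request:
jog_arm(
  targets=[
    [0.54,-0.36,0.01,0,0,-0.223,1],
    [0.54,-0.36,0.01,0,0,-0.223,1],
    [0.54,-0.36,0.01,0,0,-0.223,1],
    [0.54,-0.36,0.01,0,0,-0.223,1],
    [0.54,-0.36,0.01,0,0,-0.223,1],
    [0.54,-0.36,0.01,0,0,-0.223,1],
    [0.54,-0.36,0.01,0,0,-0.223,1],
    [0.54,-0.36,0.01,0,0,-0.223,1],
  ],
)

```text
time: 1.43
tcp_pos: [0.4937, -0.0659, 0.2872]
orientation: [[0.447, 0.895, 0.0], [0.895, -0.447, 0.001], [0.001, -0.0, -1.0]]
contact_force: [-0.2, -0.0, -0.8]
width: 0.0853
finger_force: 0.0
```

```bash
python3 - <<'E'
from h import *
s=env.state(); print(s['time'],s['tcp_pos'],s['qpos'].round(2))
print(row((.5255,.363,.24),tool(82.8,0)))
E
```

```text
1.4333 [ 0.49369144 -0.06594667  0.28720187] [ 0.28  0.26 -0.28  2.05  0.1   0.84 -0.53]
[0.7958, -0.3266, 0.0952, -0.0002, -0.0006, -0.2151]
```

Request:
jog_arm(
  targets=[
    [0.796,-0.327,0.08,0,0,-0.215,1],
    [0.796,-0.327,0.08,0,0,-0.215,1],
    [0.796,-0.327,0.08,0,0,-0.215,1],
    [0.796,-0.327,0.08,0,0,-0.215,1],
    [0.796,-0.327,0.08,0,0,-0.215,1],
    [0.796,-0.327,0.08,0,0,-0.215,1],
    [0.796,-0.327,0.08,0,0,-0.215,1],
    [0.796,-0.327,0.08,0,0,-0.215,1],
  ],
)

```text
time: 2.1
tcp_pos: [0.5187, 0.2631, 0.2558]
orientation: [[0.128, 0.992, -0.001], [0.992, -0.128, -0.001], [-0.001, -0.0, -1.0]]
contact_force: [0.8, -1.8, -0.1]
width: 0.085
finger_force: 0.0
```

```bash
python3 - <<'E'
from h import *
s=env.state(); print(s['time'],s['tcp_pos'],s['qpos'].round(2))
print(row((.5255,.363,.15),tool(82.8,0)))
E
```

```text
2.1 [0.51868886 0.26312817 0.25583642] [-0.23  0.42 -0.42  1.91  0.23  0.85 -0.9 ]
[0.2, -0.012, 0.2115, -0.0003, 0.0004, -0.0019]
```

Request:
jog_arm(
  targets=[
    [0.195,-0.012,0.1,0,0,0,1],
    [0.195,-0.012,0.1,0,0,0,1],
    [0.195,-0.012,0.2,0,0,0,1],
    [0.195,-0.012,0.21,0,0,0,1],
    [0.195,-0.012,0.21,0,0,0,1],
    [0.195,-0.012,0.21,0,0,0,1],
    [0.195,-0.012,0.21,0,0,0,1],
  ],
)

```text
time: 2.68
tcp_pos: [0.5263, 0.3582, 0.1524]
orientation: [[0.129, 0.992, 0.001], [0.992, -0.129, -0.0], [-0.0, 0.001, -1.0]]
contact_force: [0.6, -0.3, -0.0]
width: 0.0855
finger_force: 0.0
```

```bash
python3 - <<'E'
from h import *
s=env.state(); print(s['time'],s['tcp_pos'],s['qpos'].round(2))
print(row((.5255,.363,.07),tool(82.8,0)))
E
```

```text
2.6833 [0.5263125  0.35822454 0.15239888] [-0.41  0.61 -0.37  1.87  0.32  0.72 -1.1 ]
[0.0093, -0.003, 0.1648, 0.0007, 0.0001, -0.0025]
```

Request:
jog_arm(
  targets=[
    [0.009,-0.003,0.09,0,0,-0.002,1],
    [0.009,-0.003,0.15,0,0,-0.002,1],
    [0.009,-0.003,0.18,0,0,-0.002,1],
    [0.009,-0.003,0.184,0,0,-0.002,1],
    [0.009,-0.003,0.184,0,0,-0.002,1],
  ],
)

```text
time: 3.1
tcp_pos: [0.5257, 0.3629, 0.0607]
orientation: [[0.127, 0.992, 0.001], [0.992, -0.127, 0.0], [0.0, 0.001, -1.0]]
contact_force: [0.2, 0.3, 0.2]
width: 0.0855
finger_force: 0.0
```

Request:
jog_arm(
  targets=[
    [0,0,0,0,0,0,-1],
    [0,0,0,0,0,0,-1],
    [0,0,0,0,0,0,-1],
    [0,0,0,0,0,0,-1],
    [0,0,0,0,0,0,-1],
    [0,0,0,0,0,0,-1],
    [0,0,0,0,0,0,-1],
    [0,0,0,0,0,0,-1],
  ],
  grip_force=90,
)

```text
time: 3.77
tcp_pos: [0.5249, 0.3639, 0.06]
orientation: [[0.125, 0.992, 0.001], [0.992, -0.125, 0.0], [0.0, 0.001, -1.0]]
contact_force: [0.4, -1.0, 5.6]
width: 0.0148
finger_force: 87.8
```

```bash
python3 - <<'E'
from h import *
s=env.state(); print(s['time'],s['tcp_pos'],s['width'],s['finger_force'],s['contact_force'],s['qpos'].round(2))
a=np.vstack([np.hstack([cv2.resize(env.snapshot(n)[r[0]:r[1],r[2]:r[3]],(400,300)) for n,r in(("top",(165,285,100,260)),("side",(240,375,130,310)))])]); cv2.imwrite("pics/g1.png",a[:,:,::-1])
E
```

```text
3.7667 [0.52486259 0.3639389  0.06004236] 0.014774690199327343 87.79039978981018 [ 0.43919936 -1.0160378   5.55813594] [-0.47  0.74 -0.3   1.9   0.39  0.56 -1.16]
```

View pics/g1.png

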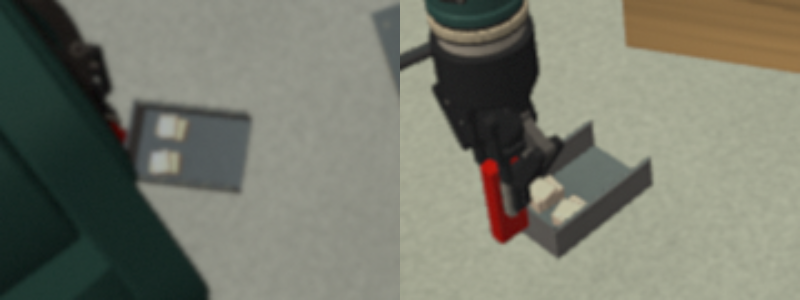

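Both views show the red grip held between the fingers, with both stones still at the back of the pan. Next I'll lift gently and raise the grip force.

Request:
jog_arm(
  targets=[
    [0,0,-0.01,0,0,0,-1],
    [0,0,-0.03,0,0,0,-1],
    [0,0,-0.07,0,0,0,-1],
    [0,0,-0.13,0,0,0,-1],
    [0,0,-0.19,0,0,0,-1],
    [0,0,-0.25,0,0,0,-1],
    [0,0,-0.3,0,0,0,-1],
    [0,0,-0.33,0,0,0,-1],
  ],
  grip_force=115,
)

```text
time: 4.53
tcp_pos: [0.5249, 0.3646, 0.2279]
orientation: [[0.124, 0.992, 0.003], [0.992, -0.124, 0.003], [0.003, 0.002, -1.0]]
contact_force: [1.1, -0.5, -2.0]
width: 0.0148
finger_force: 112.4
```

```bash
cat >> h.py <<'E'
B=np.array([.553,-.005,0]); byaw=109.; LIP=np.array([-.126,0,.060])
def lip_pose(xb,z,th,yb=0):
    a=np.radians(byaw); R=tool(byaw,th)
    L=B+xb*np.array([np.cos(a),np.sin(a),0])+yb*np.array([-np.sin(a),np.cos(a),0])+[0,0,z]
    return L-R@LIP,R
def binlip():
    s=env.state(); L=s['tcp_pos']+s['orientation']@LIP; a=np.radians(byaw); d=L-B
    return np.array([d[:2]@[np.cos(a),np.sin(a)],d[:2]@[-np.sin(a),np.cos(a)],L[2]])
E
python3 - <<'E'
from h import *
s=env.state(); print(s['time'],s['tcp_pos'],s['width'],s['finger_force'],s['contact_force'],s['wrist_torque'])
for th in(0,14,60): print(lip_pose(.003,.22,th)[0])
print(row(*lip_pose(.003,.22,0)))
E
```

```text
4.5333 [0.52488704 0.36463582 0.22785639] 0.01479363611106862 112.38842725753784 [ 1.13374758 -0.45900084 -1.98348395] [ 0.11325466 -0.09024112  0.06647419]
[0.51100171 0.1169719  0.28      ]
[0.51694595 0.09970857 0.3086999 ]
[0.54842952 0.00827364 0.3591192 ]
[-0.4946, 0.0344, -0.1057, 0.002, -0.0015, -0.2906]
```

Request:
jog_arm(
  targets=[
    [-0.015,0.001,-0.01,0,0,-0.009,-1],
    [-0.045,0.003,-0.03,0,0,-0.026,-1],
    [-0.085,0.006,-0.05,0,0,-0.05,-1],
    [-0.13,0.009,-0.07,0,0,-0.075,-1],
    [-0.18,0.012,-0.09,0,0,-0.105,-1],
    [-0.23,0.016,-0.1,0,0,-0.135,-1],
    [-0.27,0.019,-0.106,0,0,-0.16,-1],
    [-0.3,0.021,-0.106,0,0,-0.175,-1],
  ],
)

```text
time: 5.2
tcp_pos: [0.5153, 0.2099, 0.2768]
orientation: [[-0.149, 0.989, -0.002], [0.989, 0.149, -0.003], [-0.002, -0.002, -1.0]]
contact_force: [-0.1, -0.1, -2.7]
width: 0.015
finger_force: 112.2
```

```bash
python3 - <<'E'
from h import *
s=env.state(); print(s['time'],s['tcp_pos'],binlip(),s['qpos'].round(2))
print(row(*lip_pose(.003,.21,0)))
E
```

```text
5.2 [0.51525419 0.20991943 0.27678875] [ 0.09146342 -0.01133135  0.21708592] [-0.08  0.38 -0.51  1.94  0.24  0.88 -0.56]
[-0.1825, -0.0361, 0.0141, -0.0015, 0.0014, -0.1158]
```

Request:
jog_arm(
  targets=[
    [-0.03,-0.006,0,0,0,-0.02,-1],
    [-0.065,-0.013,0.002,0,0,-0.042,-1],
    [-0.1,-0.02,0.005,0,0,-0.065,-1],
    [-0.135,-0.027,0.01,0,0,-0.087,-1],
    [-0.16,-0.032,0.014,0,0,-0.103,-1],
    [-0.175,-0.035,0.014,0,0,-0.112,-1],
    [-0.182,-0.036,0.014,0,0,-0.116,-1],
    [-0.182,-0.036,0.014,0,0,-0.116,-1],
  ],
)

```text
time: 5.87
tcp_pos: [0.5109, 0.1191, 0.2695]
orientation: [[-0.324, 0.946, -0.003], [0.946, 0.324, -0.001], [-0.0, -0.003, -1.0]]
contact_force: [-1.3, -0.2, -2.5]
width: 0.0146
finger_force: 112.3
```

```bash
python3 - <<'E'
from h import *
T,S=env.snapshot("top"),env.snapshot("side")
a=np.hstack([cv2.resize(T[110:290,200:380],(400,400)),cv2.resize(S[100:280,180:360],(400,400))]); cv2.imwrite("pics/c1.png",a[:,:,::-1])
s=env.state(); print(s['time'],s['tcp_pos'],s['orientation'].round(3).tolist(),binlip(),s['qpos'].round(2),s['contact_force'])
P=[lip_pose(.003,z,t) for z,t in((.165,12),(.150,14),(.133,20),(.118,35),(.100,50),(.084,60))]
p0,R0=s['tcp_pos'],s['orientation']
for p in P: print(row(*p,p0,R0))
L=s['tcp_pos']+s['orientation']@LIP
print([np.round(proj(n,L+s['orientation']@[0,y,0]),1).tolist() for n in("top","side") for y in(-.038,.038)])
E
```

```text
5.9667 [0.51147752 0.12122869 0.27009143] [[-0.326, 0.945, -0.001], [0.945, 0.326, 0.0], [0.001, -0.001, -1.0]] [ 0.00690248 -0.00186737  0.21002321] [ 0.11  0.35 -0.54  2.01  0.24  0.84 -0.23] [-0.40939384  0.08109546 -2.43803866]
[-0.0382, -0.0037, 0.0404, -0.0005, 0.133, 0.0003]
[-0.0443, -0.0037, 0.0628, -0.0005, 0.1552, 0.0003]
[-0.064, -0.0037, 0.0752, -0.0005, 0.2219, 0.0003]
[-0.1222, -0.0037, 0.0613, -0.0005, 0.3885, 0.0002]
[-0.1897, -0.0037, 0.0699, -0.0006, 0.5552, 0.0002]
[-0.2377, -0.0037, 0.0938, -0.0006, 0.6663, 0.0001]
[[303.0, 206.2], [290.1, 171.5], [295.3, 167.9], [260.6, 164.1]]
```

View pics/c1.png

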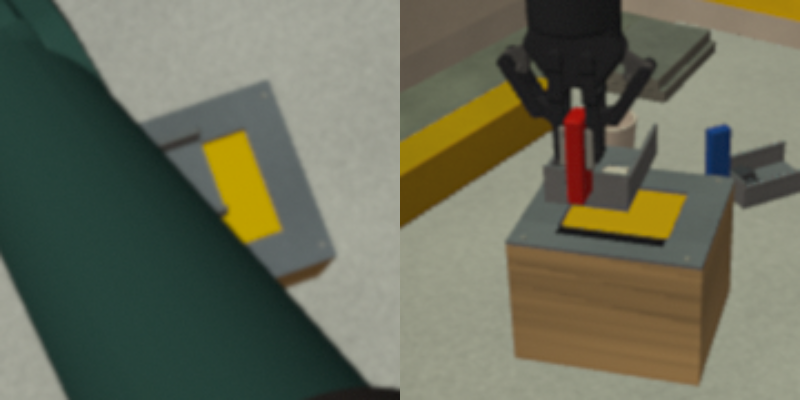

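The lip corners sit at (229,213) and (200,136) in the top crop, as predicted to about 1 px. The flap is clear under the pan. Next, tilt just short of sliding and touch the flap.

Request:
jog_arm(
  targets=[
    [-0.019,-0.004,0.02,0,0.066,0,-1],
    [-0.038,-0.004,0.04,0,0.133,0,-1],
    [-0.044,-0.004,0.06,0,0.155,0,-1],
    [-0.045,-0.004,0.075,0,0.16,0,-1],
    [-0.045,-0.004,0.08,0,0.16,0,-1],
    [-0.045,-0.004,0.08,0,0.16,0,-1],
  ],
)

```text
time: 6.47
tcp_pos: [0.5165, 0.1006, 0.23]
orientation: [[-0.318, 0.945, -0.083], [0.915, 0.328, 0.235], [0.249, -0.001, -0.968]]
contact_force: [-0.0, -0.0, -2.1]
width: 0.0151
finger_force: 112.4
```

```bash
python3 - <<'E'
from h import *
s=env.state(); print(s['time'],s['tcp_pos'],binlip(),s['qpos'].round(2),s['contact_force'],s['wrist_torque'])
p0,R0=s['tcp_pos'],s['orientation']
for z,t in((.133,20),(.126,27),(.118,35),(.110,42),(.100,50),(.091,56),(.084,60)): print(row(*lip_pose(.003,z,t),p0,R0))
E
```

```text
6.4667 [0.51647662 0.10057874 0.23001348] [ 4.65752604e-03 -3.58796360e-05  1.40491860e-01] [ 0.34  0.46 -0.63  2.02  0.02  0.77  0.07] [-0.0161928  -0.0093109  -2.14535998] [-0.2383757  -0.12677579  0.05324542]
[-0.0198, 0.0003, -0.0102, -0.0013, 0.0618, 0.0015]
[-0.0426, 0.0002, -0.0247, -0.0014, 0.1396, 0.0014]
[-0.0726, 0.0001, -0.0381, -0.0015, 0.2285, 0.0013]
[-0.1025, -0.0, -0.0448, -0.0016, 0.3062, 0.0013]
[-0.1402, -0.0001, -0.0466, -0.0017, 0.3951, 0.0011]
[-0.1709, -0.0002, -0.0419, -0.0018, 0.4618, 0.0011]
[-0.1926, -0.0002, -0.0354, -0.0018, 0.5062, 0.001]
```

Request:
jog_arm(
  targets=[
    [-0.02,0,-0.01,0,0.062,0,-1],
    [-0.043,0,-0.025,0,0.139,0,-1],
    [-0.068,0,-0.036,0,0.215,0,-1],
    [-0.096,0,-0.0435,0,0.29,0,-1],
    [-0.126,0,-0.0465,0,0.365,0,-1],
    [-0.16,0,-0.044,0,0.44,0,-1],
    [-0.193,0,-0.0355,0,0.506,0,-1],
    [-0.193,0,-0.0355,0,0.506,0,-1],
  ],
)

```text
time: 7.13
tcp_pos: [0.5526, -0.0003, 0.2158]
orientation: [[-0.154, 0.949, -0.276], [0.476, 0.315, 0.821], [0.866, -0.005, -0.5]]
contact_force: [0.6, -4.6, -3.8]
width: 0.0148
finger_force: 113.0
```

```bash
python3 - <<'E'
from h import *
s=env.state(); R=s['orientation'];print(s['time'],s['tcp_pos'],binlip(),np.degrees(np.arcsin(R[2,0])),s['qpos'].round(2),s['contact_force'],s['wrist_torque'],s['width'])
T,S=env.snapshot("top"),env.snapshot("side")
a=np.hstack([cv2.resize(T[110:290,200:380],(400,400)),cv2.resize(S[100:280,180:360],(400,400))]); cv2.imwrite("pics/c2.png",a[:,:,::-1])
E
```

```text
7.1333 [ 5.52566196e-01 -2.88428292e-04  2.15837200e-01] [-0.00643757 -0.00029851  0.07672007] 59.99730558620357 [ 0.83  0.91 -0.85  1.79 -0.34  1.16  0.59] [ 0.61192826 -4.59879168 -3.80240788] [-1.98953629 -0.69155771  0.14391263] 0.014790510335776762
```

View pics/c2.png

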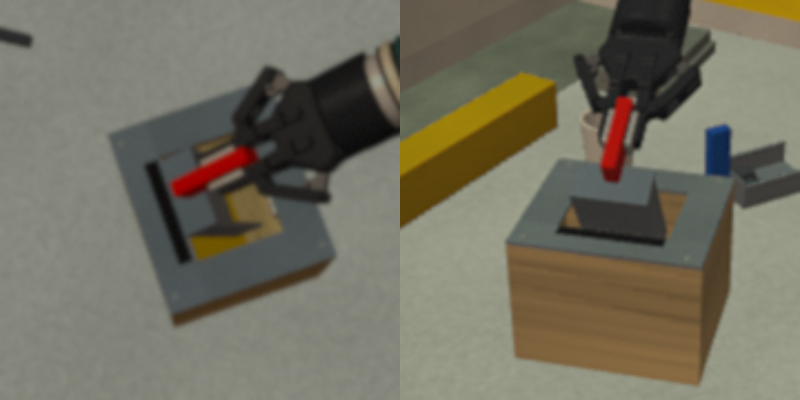

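The flap is open with the pan well inside the slot, clear of the strip at (165,212) in the top crop. Next I'll hold so the stones slide out.

Request:
jog_arm(
  targets=[
    [0,0,0,0,0,0,-1],
    [0,0,0,0,0,0,-1],
    [0,0,0,0,0,0,-1],
    [0,0,0,0,0,0,-1],
    [0,0,0,0,0,0,-1],
    [0,0,0,0,0,0,-1],
    [0,0,0,0,0,0,-1],
    [0,0,0,0,0,0,-1],
  ],
)

```text
time: 7.9
tcp_pos: [0.5494, 0.0072, 0.2244]
orientation: [[-0.164, 0.945, -0.282], [0.473, 0.326, 0.819], [0.866, 0.001, -0.5]]
contact_force: [1.7, -1.0, 1.0]
width: 0.0145
finger_force: 112.9
```

```bash
python3 - <<'E'
from h import *
s=env.state(); R=s['orientation'];print(s['time'],s['tcp_pos'],binlip(),np.degrees(np.arcsin(R[2,0])),s['contact_force'],s['wrist_torque'],s['width'])
T,S=env.snapshot("top"),env.snapshot("side")
a=np.hstack([cv2.resize(T[155:245,235:325],(400,400),interpolation=cv2.INTER_CUBIC),cv2.resize(S[140:230,225:315],(400,400))]); a=np.clip(a*1.6,0,255).astype(np.uint8); cv2.imwrite("pics/c3.png",a[:,:,::-1])
E
```

```text
7.9 [0.54937022 0.00717125 0.22437265] [ 0.00161286 -0.00063621  0.08525655] 59.98406920441742 [ 1.73446776 -0.97305272  1.02766062] [-1.03862655 -0.72504618 -0.27236351] 0.014459074736036826
```

View pics/c3.png

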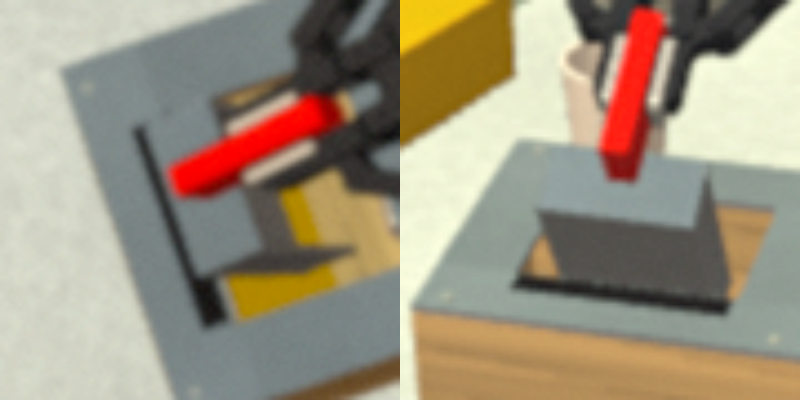

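The pan is still tilted 60° in the slot. The right of the slot shows open bin interior. No stone is visible in either view. Now withdraw straight up.

Request:
jog_arm(
  targets=[
    [0.03,0,-0.017,0,0,0,-1],
    [0.07,0,-0.04,0,0,0,-1],
    [0.12,0,-0.07,0,0,0,-1],
    [0.17,0,-0.1,0,0,0,-1],
    [0.21,0,-0.12,0,0,0,-1],
    [0.23,0,-0.13,0,0,0,-1],
    [0.23,0,-0.13,0,0,0,-1],
    [0.23,0,-0.13,0,0,0,-1],
  ],
)

```text
time: 8.67
tcp_pos: [0.5478, 0.0079, 0.3553]
orientation: [[-0.163, 0.945, -0.284], [0.475, 0.327, 0.817], [0.865, -0.001, -0.502]]
contact_force: [-0.7, 0.1, -2.8]
width: 0.0151
finger_force: 112.7
```

```bash
python3 - <<'E'
from h import *
s=env.state(); R=s['orientation'];print(s['time'],s['tcp_pos'],binlip(),np.degrees(np.arcsin(R[2,0])),s['contact_force'],s['wrist_torque'],s['qpos'].round(2))
T,S=env.snapshot("top"),env.snapshot("side")
a=np.hstack([cv2.resize(T[130:260,230:360],(400,400),interpolation=cv2.INTER_CUBIC),cv2.resize(S[100:230,210:340],(400,400))]); a=np.clip(a*1.4,0,255).astype(np.uint8); cv2.imwrite("pics/c4.png",a[:,:,::-1])
E
```

```text
8.6667 [0.54781753 0.00789781 0.35526862] [0.00256171 0.0008676  0.2161722 ] 59.88381587344278 [-0.69169358  0.07575951 -2.83407953] [-1.2776997  -0.378931    0.02589623] [ 0.87  0.73 -0.92  1.73 -0.42  1.34  0.49]
```

View pics/c4.png

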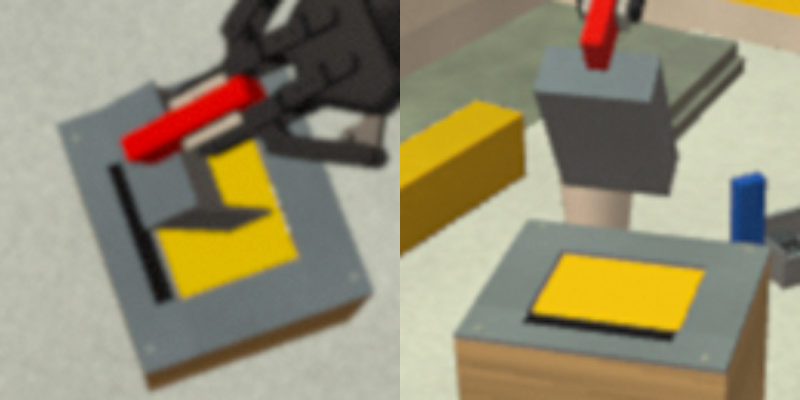

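The flap is level and shut again, and nothing lies on the bin. A thin pale line shows at the flap's free edge near (285,210) in the top crop, so I'll check it again with the arm away. Next, level the scoop and carry it back to its spot.

```bash
python3 - <<'E'
from h import *
print(row((.517,.21,.30),tool(100,0)))
E
```

```text
[0.1086, 0.0746, 0.4029, -0.0546, -0.6648, 0.09]
```

Request:
jog_arm(
  targets=[
    [0.1086,0.0746,0.4029,-0.0546,-0.6648,0.09,-1],
    [0.1086,0.0746,0.4029,-0.0546,-0.6648,0.09,-1],
    [0.1086,0.0746,0.4029,-0.0546,-0.6648,0.09,-1],
    [0.1086,0.0746,0.4029,-0.0546,-0.6648,0.09,-1],
    [0.1086,0.0746,0.4029,-0.0546,-0.6648,0.09,-1],
    [0.1086,0.0746,0.4029,-0.0546,-0.6648,0.09,-1],
    [0.1086,0.0746,0.4029,-0.0546,-0.6648,0.09,-1],
    [0.1086,0.0746,0.4029,-0.0546,-0.6648,0.09,-1],
  ],
)

```text
time: 9.43
tcp_pos: [0.5166, 0.2112, 0.301]
orientation: [[-0.182, 0.983, -0.015], [0.981, 0.183, 0.058], [0.06, -0.004, -0.998]]
contact_force: [0.3, -0.8, -2.2]
width: 0.0149
finger_force: 112.6
```

```bash
python3 - <<'E'
from h import *
s=env.state();print(s['time'],s['tcp_pos'],s['orientation'].round(3).tolist(),s['qpos'].round(2))
print(row((.525,.364,.15),tool(82.8,0)))
E
```

```text
9.4333 [0.51658153 0.21120921 0.30104362] [[-0.182, 0.983, -0.015], [0.981, 0.183, 0.058], [0.06, -0.004, -0.998]] [-0.01  0.36 -0.56  1.92  0.16  0.91 -0.45]
[0.2788, 0.0736, 0.319, -0.0082, -0.0374, 0.197]
```

Request:
jog_arm(
  targets=[
    [0.06,0.015,0.02,-0.004,-0.015,0.05,-1],
    [0.12,0.032,0.07,-0.008,-0.037,0.1,-1],
    [0.18,0.048,0.14,-0.008,-0.037,0.14,-1],
    [0.24,0.064,0.21,-0.008,-0.037,0.18,-1],
    [0.27,0.072,0.28,-0.008,-0.037,0.197,-1],
    [0.279,0.074,0.319,-0.008,-0.037,0.197,-1],
    [0.279,0.074,0.319,-0.008,-0.037,0.197,-1],
    [0.279,0.074,0.319,-0.008,-0.037,0.197,-1],
  ],
)

```text
time: 10.1
tcp_pos: [0.5247, 0.3633, 0.1484]
orientation: [[0.125, 0.992, -0.006], [0.992, -0.125, 0.002], [0.001, -0.007, -1.0]]
contact_force: [0.1, 0.1, -3.0]
width: 0.0148
finger_force: 112.6
```

```bash
python3 - <<'E'
from h import *
T,S=env.snapshot("top"),env.snapshot("side")
a=np.hstack([cv2.resize(T[150:250,150:350],(500,250),interpolation=cv2.INTER_CUBIC),cv2.resize(S[240:340,150:270],(300,250))]); b=cv2.resize(T[160:230,265:335],(350,350),interpolation=cv2.INTER_CUBIC); b=np.hstack([b,cv2.resize(S[170:220,235:325],(450,350))])
cv2.imwrite("pics/c5.png",np.clip(np.vstack([a,b])*1.3,0,255).astype(np.uint8)[:,:,::-1])
s=env.state();R=s['orientation'];print(s['time'],s['tcp_pos'],R.round(3).tolist(),s['contact_force'])
print(row((.525,.364,.064),tool(82.8,0)))
E
```

```text
10.2 [0.52760771 0.36323298 0.15181506] [[0.128, 0.992, -0.0], [0.992, -0.128, 0.006], [0.006, -0.001, -1.0]] [ 0.03470422 -0.57632781 -2.47066664]
[-0.0001, -0.0052, 0.1756, -0.0005, -0.0035, -0.0014]
```

View pics/c5.png

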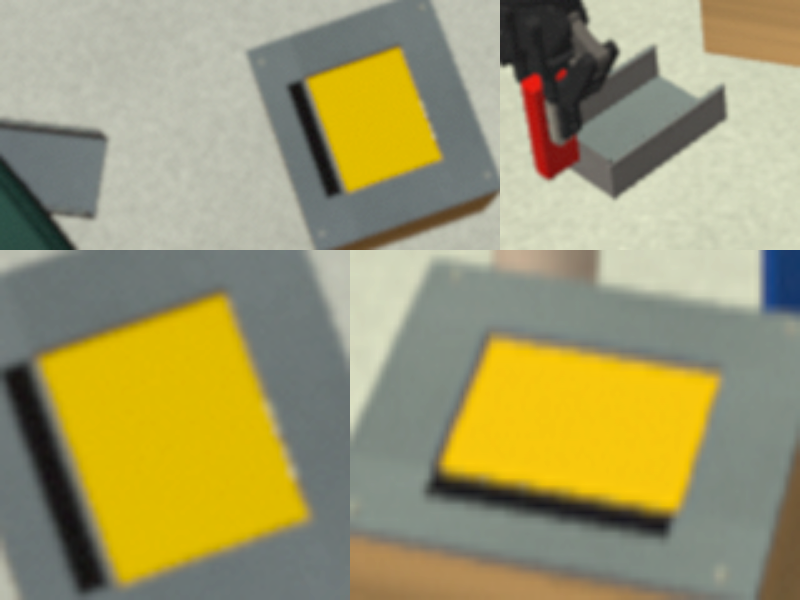

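The pan is empty. The flap is shut, and two pale patches (272,420) and (288,465) show through the gap at its free edge, which are the stones in the bin. Now lower gently.

Request:
jog_arm(
  targets=[
    [0,-0.004,0.05,0,-0.0035,0,-1],
    [0,-0.005,0.1,0,-0.0035,0,-1],
    [0,-0.005,0.14,0,-0.0035,0,-1],
    [0,-0.005,0.162,0,-0.0035,0,-1],
    [0,-0.005,0.17,0,-0.0035,0,-1],
    [0,-0.005,0.174,0,-0.0035,0,-1],
    [0,-0.005,0.176,0,-0.0035,0,-1],
    [0,-0.005,0.176,0,-0.0035,0,-1],
  ],
)

```text
time: 10.87
tcp_pos: [0.5257, 0.3657, 0.065]
orientation: [[0.127, 0.992, 0.002], [0.992, -0.127, 0.003], [0.003, 0.001, -1.0]]
contact_force: [0.7, -0.1, -1.1]
width: 0.0149
finger_force: 112.7
```

Request:
jog_arm(
  targets=[
    [0,0,0.001,0,0,0,-1],
    [0,0,0.002,0,0,0,-1],
    [0,0,0.003,0,0,0,-1],
    [0,0,0.004,0,0,0,-1],
    [0,0,0.005,0,0,0,-1],
    [0,0,0.005,0,0,0,-1],
  ],
)

```text
time: 11.37
tcp_pos: [0.5248, 0.3652, 0.0611]
orientation: [[0.126, 0.992, -0.0], [0.992, -0.126, 0.001], [0.001, -0.0, -1.0]]
contact_force: [0.2, 0.1, -0.8]
width: 0.0148
finger_force: 112.7
```

```bash
python3 - <<'E'
from h import *
s=env.state();print(s['time'],s['tcp_pos'],s['orientation'].round(4).tolist(),s['contact_force'],s['wrist_torque'])
E
```

```text
11.3667 [0.52476046 0.36521185 0.06114014] [[0.126, 0.992, -0.0004], [0.992, -0.126, 0.0011], [0.001, -0.0005, -1.0]] [ 0.22741135  0.07521979 -0.76692916] [0.11492462 0.0288353  0.01649297]
```

Creep down until there is contact.

Request:
jog_arm(
  targets=[
    [0,0,0.001,0,0,0,-1],
    [0,0,0.002,0,0,0,-1],
    [0,0,0.003,0,0,0,-1],
    [0,0,0.003,0,0,0,-1],
    [0,0,0.003,0,0,0,-1],
  ],
)

```text
time: 11.78
tcp_pos: [0.5249, 0.3653, 0.0601]
orientation: [[0.126, 0.992, -0.0], [0.992, -0.126, 0.001], [0.001, -0.0, -1.0]]
contact_force: [-1.5, -0.3, 2.8]
width: 0.0147
finger_force: 113.4
```

Request:
jog_arm(
  targets=[
    [0,0,0,0,0,0,-0.5],
    [0,0,0,0,0,0,-0.4],
    [0,0,0,0,0,0,-0.2],
    [0,0,0,0,0,0,0.2],
    [0,0,0,0,0,0,0.6],
    [0,0,0,0,0,0,0.6],
    [0,0,0,0,0,0,0.6],
    [0,0,0,0,0,0,0.6],
  ],
  grip_force=20,
)

```text
time: 12.45
tcp_pos: [0.5248, 0.3653, 0.0597]
orientation: [[0.126, 0.992, -0.0], [0.992, -0.126, 0.001], [0.001, -0.0, -1.0]]
contact_force: [-0.4, 0.1, 0.4]
width: 0.0681
finger_force: 0.0
```

Request:
jog_arm(
  targets=[
    [0,0,-0.02,0,0,0,0.6],
    [0,0,-0.06,0,0,0,0.6],
    [0,0,-0.12,0,0,0,0.6],
    [0,0,-0.2,0,0,0,0.6],
    [0,0,-0.28,0,0,0,0.6],
    [0,0,-0.34,0,0,0,0.6],
    [0.05,0,-0.4,0,0,0,0.6],
    [0.15,0,-0.4,0,0,0,0.6],
  ],
)

```text
time: 13.12
tcp_pos: [0.5378, 0.4286, 0.2682]
orientation: [[0.134, 0.991, 0.01], [0.991, -0.134, 0.004], [0.005, 0.009, -1.0]]
contact_force: [1.3, 0.7, 0.8]
width: 0.0682
finger_force: 0.0
```

Request:
jog_arm(
  targets=[
    [0.08,0,0,0,0,0,0.6],
    [0.15,0,0,0,0,0,0.6],
    [0.2,0,0,0,0,0,0.6],
    [0.2,0,0,0,0,0,0.6],
    [0.2,0,0,0,0,0,0.6],
    [0.2,0,0,0,0,0,0.6],
  ],
)

```text
time: 13.62
tcp_pos: [0.546, 0.5292, 0.2599]
orientation: [[0.127, 0.992, -0.0], [0.992, -0.127, -0.0], [-0.0, -0.0, -1.0]]
contact_force: [-0.3, -0.8, -0.4]
width: 0.0683
finger_force: 0.0
```

```bash
python3 - <<'E'
from h import *
T,S=env.snapshot("top"),env.snapshot("side")
cv2.imwrite("pics/end.png",np.hstack([cv2.resize(T[120:290,110:350],(400,283)),cv2.resize(S[130:370,130:370],(283,283))])[:,:,::-1])
s=env.state();print(s['time'],s['tcp_pos'],s['contact_force'],np.abs(s['joint_velocities']).max())
E
```

```text
13.7167 [0.54668062 0.52814343 0.26001898] [0.67741263 0.27471207 0.216549  ] 0.004900106802225925
```

View pics/end.png

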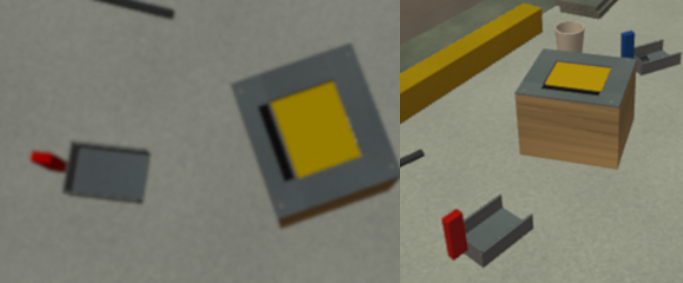

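The empty scoop stands upright at (105,172) in the top crop, the flap at (315,130) is shut, and the blue scoop hasn't moved. Handing in.

```bash
python3 -c "
from workcell import env
print(env.hand_in())"
```

```text
the job is handed in; nothing more can be done
None
```

The job is handed in at about 14 s: both marble offcuts were tipped into the bin, the flap sprang shut, the empty red-gripped scoop stands upright on the bench, and the blue scoop was left alone; hand-in returned no verdict.

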